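# Start the orange inspection cover on its thread and screw it home

### The job

The orange cover has been left sitting on top of its thread on the grey junction box. Turn it backward (anticlockwise from above) by its bar until it drops into the start of the thread, at the white marks, then turn it forward (clockwise) until it is fully home, flat on the box with its bar in line with the green marks, and let go. Leave the blue cover on the other box as it is.

Things in the scene. Friction and masses are not known exactly. Their poses are not given: they have to be found in the camera images.
- cap_grip (a point): Centre of the finger bar (66 long along x, 14 wide, 24 high, white line on top) on the loose orange cover, a disc 88 across, 6 thick; 120 g. The point is 12 mm under the bar's top, 12 above the disc. Its height over the box's underside: 76 now (lugs resting on top of the thread), 66 dropped in, 62 home. Firmly held, it will not drop by itself: lower it. Sinks the last 4 mm in the forward turn.
- box: Fixed grey box under the orange cover, 130 x 130 x 45 mm high, on a 12 mm white board. Origin: centre of underside, on the cover's axis (3 mm play). x: line of the green marks = bar when home. White marks: 68 deg anticlockwise of x (from above); bar within 12 deg of them: cover drops 10 mm. Bar starts 4 to 26 deg anticlockwise of x. A stop ends forward turning about 5 deg past green, raised or screwed in.
- blue_cap_grip (a point): Centre of the finger bar of the blue cover, which is already home on a second grey box of the same size and marks; same bar and disc, 62 mm above that box's underside. To be left alone.
- blue_cap (a joint): Turn of the blue cover: 0 is home, grows anticlockwise (rad). Stiff in turning; to be left at 0.
There are look-alikes about, which are no part of the job. Of the things like the part that bears cap_grip, leave any that is pink or yellow; of the rest the smaller one is meant.

How it is judged:
By the outcome, as a careful person would: the job done as asked, in the order asked, and still so for the second after the job is handed in, with the robot touching nothing.
It also fails if it takes over 45 s, if anything falls off the work surface, if the arm or the gripper's body presses on something with over 40 N, if the wrist force passes 120 N, or if a joint passes its speed limit or range.

### The arm

A 6-joint arm with a two-finger parallel gripper is mounted at the origin on the work surface. World frame = base frame: x ahead of the robot, y to its left, z up, the work surface at z = 0. Lengths are in m, angles in rad, forces in N, time in s.
With the tool pointing down it reaches from about 0.3 to 0.875 m from the base axis. Payload 6.4 kg.
Tool frame: the origin (TCP) lies at the centre of the arm's flange, where the gripper is bolted on; the fingertips stand 173 mm ahead of it and the grasp point (between the pads) lies 155 mm ahead of it; z points along the fingers, x is the direction in which the jaws open and shut, and the axes are right-handed (so a half turn about z gives the same grasp; the last joint's range is limited). The gripper opens to 85 mm and grips with 20 to 120 N. Pads are 22 mm wide; open, the fingers measure 114 mm over their backs; the gripper's body (76 mm by 85 mm) begins 54 mm behind the grasp point. The pads swing forward as they close: fully open they stand 13 mm farther back than shut.
Start: joints at [1.039, 0.181, 1.607, -0, 1.354, -0.206], TCP at [0.184, 0.545, 0.405] pointing down, gripper open.
Joint ranges: [-2.99, 2.99], [-0.89, 2.07], [0.3, 2.58], [-1.14, 4.28], [0, 2.63], [-3.12, 3.12]. Speed limits (rad/s): [2.57, 2.57, 3.01, 3.14, 3.14, 3.14].

### API

Orientations are given as a unit quaternion [w, x, y, z].
In Python, from bench import ctrl gives the robot as it stands. The module is installed in compiled form; this text tells all that it offers.
- The arm moves only by the tool move_arm, never from a script. Its argument "moves" is a list of rows, each an object of numbers: "gripper": the opening in per cent of the stroke, from 0 (shut) to 100 (fully open); "x", "y", "z": the shift along the tool's x, y, z in cm; "roll": the turn about the tool's z in degrees. In form: [{"gripper": .., "x": .., "y": .., "z": .., "roll": ..}, ...]. A call has 1 to 5 rows; each row shifts and turns the commanded pose from where the row before left it, along the tool's axes as they then stand; what a row does not reach is not made up. A row lasts 1/8 s, in which the tool goes at most 62.5 mm and 10.7 degrees, less where a joint would pass 70% of its speed; a pose out of reach is approached as far as the arm can. A call is refused whole if a number of a shift passes 6.25 or a number of a turn 10.7, either way. A call with a gripper value outside its range is refused whole. The fingers move at their own pace and stop on an object; the grip force is fixed at half the most. Time passes only in rows, so rows that do not move let the fingers close. It gives the time, the measured TCP pose, the force and the opening at its end, in the units of the state.
- ctrl.get_obs(): the state, without advancing time (a new reading comes with each control period).
- ctrl.camera(name): name is "scene" or "top" or "wrist"; returns a dict with "img" (480x640x3 uint8, red, green, blue), "fx", "fy", "cx", "cy" (pixels), "D" ([k1, k2, p1, p2, k3] as OpenCV has them; the pictures are not rectified), "world_from_camera" (4x4, takes a point from camera to world coordinates); the wrist camera has in their place "tool_from_camera" (4x4, takes a point from camera to tool coordinates, whose origin is the TCP and whose axes are the tool frame's). Camera axes: x right, y up, looking along -z (the intrinsics and any distortion apply to the point x, -y, -z); pixel columns grow to the right and rows downward; lengths in m; the calibration is good to about 2 mm. A picture is of the moment at which its call begins: read the wrist's pose just before it. There is no depth.
- ctrl.hand_in(): hands the job in, once; it reports no verdict.
The state is a dict: "time_s": time; "q": joint angles; "dq": joint speeds; "joint_efforts": joint torques, N m; "eef_pos": TCP position; "eef_rot": TCP orientation; "wrist_force": force on the tool from outside, world axes, zero at the start; "torque": the same for the moment, N m; "opening": opening from 0.0 (shut) to 1.0 (fully open).
Only numpy, scipy, OpenCV 4.12 (cv2) and the standard library are available. Lean on these libraries where they do the work, as an engineer would, in place of code of your own. Each camera call takes 0.05 s, during which the arm holds its last target. There are 200 camera calls.

## Working session

There is one attempt and no reset: what is moved stays moved. The work goes in short steps, Python scripts to look and compute and a tool call to move; the robot and the scene stay as the last step left them, time stands still between calls to the robot, and variables do not carry over. Pictures are saved under pics/ and viewed, about 8 in all and at most 12, crops included, and the job is handed in when it is done.

Besides the shell and the picture viewer there is one more tool, called after "Emit:" by a JSON object that holds its "name" and its "arguments". move_arm: Moves the arm, as the interface text tells. Its arguments: {"type":"object","properties":{"moves":{"type":"array","items":{"type":"object","properties":{"gripper":{"type":"number"},"x":{"type":"number"},"y":{"type":"number"},"z":{"type":"number"},"roll":{"type":"number"}}}}},"required":["moves"]}

```bash
mkdir -p pics; python3 - <<'E'
from bench import ctrl
import cv2
o=ctrl.get_obs();print(o)
for n in("scene","top"):
    c=ctrl.camera(n);cv2.imwrite(f"pics/{n}0.png",c["img"][:,:,::-1]);print({k:v for k,v in c.items() if k!="img"})
E
```

```text
{'time_s': 0.0, 'q': array([ 1.03870252e+00,  1.81547045e-01,  1.60801191e+00,  5.34487649e-08,
        1.35380124e+00, -2.06318414e-01]), 'dq': array([-6.98748007e-04, -8.42803511e-05, -6.04937688e-04,  2.79493912e-04,
        9.74100908e-04,  8.81069454e-04]), 'joint_efforts': array([-5.78133531e-04, -4.44878983e+01, -3.51330972e+01, -5.62172172e-04,
        9.70745663e-03,  2.16363759e-05]), 'eef_pos': array([0.18388604, 0.54453396, 0.40377862]), 'eef_rot': array([ 3.57266964e-04,  8.12416909e-01,  5.83076312e-01, -8.08337202e-04]), 'wrist_force': array([0.31567268, 0.27748076, 0.38951264]), 'torque': array([-0.00790648,  0.00394808,  0.00798168]), 'opening': 1.001151117286716}
{'fx': 470.75414229729296, 'fy': 470.75414229729296, 'cx': 321.67445853032746, 'cy': 241.1238275988639, 'D': array([-0.07596528,  0.        ,  0.        ,  0.        ,  0.        ]), 'world_from_camera': array([[-0.71899185, -0.42358292,  0.5510247 ,  1.02181731],
       [ 0.69472656, -0.41503258,  0.58745465,  0.46118122],
       [-0.02014255,  0.8051866 ,  0.59267935,  0.70992529],
       [ 0.        ,  0.        ,  0.        ,  1.        ]])}
{'fx': 492.9476881901819, 'fy': 492.9476881901819, 'cx': 322.8937875550686, 'cy': 237.12161481492328, 'D': array([-0.08540239,  0.        ,  0.        ,  0.        ,  0.        ]), 'world_from_camera': array([[ 0.01251201,  0.98642807, -0.16371656,  0.25474768],
       [-0.9999138 ,  0.01299492,  0.00187903, -0.18233825],
       [ 0.00398101,  0.16367894,  0.98650563,  1.14183904],
       [ 0.        ,  0.        ,  0.        ,  1.        ]])}
```

View pics/scene0.png

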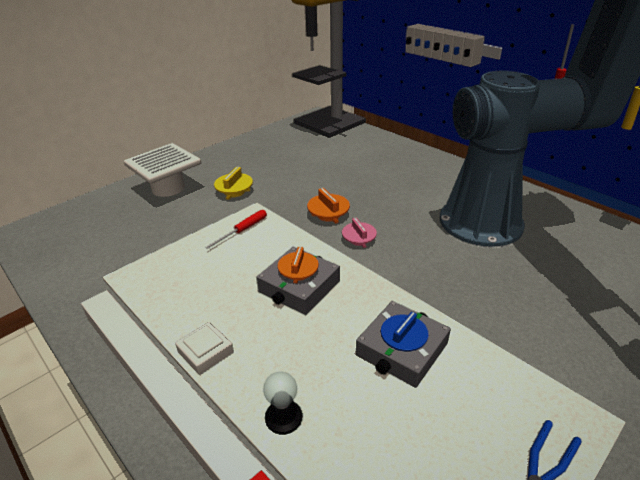

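View pics/top0.png

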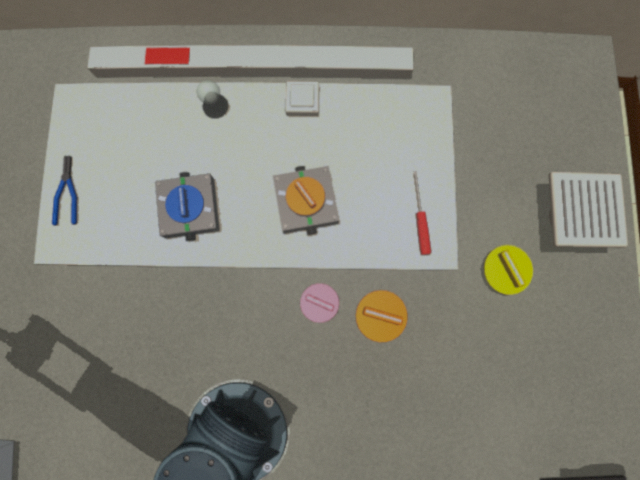

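```bash
cat > h.py <<'E'
import cv2,numpy as np
from scipy.spatial.transform import Rotation as R
def wfc(c,o=None):
    if "world_from_camera" in c: return c["world_from_camera"]
    w,x,y,z=o["eef_rot"];T=np.eye(4);T[:3,:3]=R.from_quat([x,y,z,w]).as_matrix();T[:3,3]=o["eef_pos"]
    return T@c["tool_from_camera"]
def ray(c,px,z,o=None):
    K=np.array([[c["fx"],0,c["cx"]],[0,c["fy"],c["cy"]],[0,0,1]])
    p=cv2.undistortPoints(np.array(px,float).reshape(-1,1,2),K,c["D"]).reshape(-1,2)
    T=wfc(c,o);d=np.c_[p[:,0],-p[:,1],-np.ones(len(p))]@T[:3,:3].T
    return T[:3,3]+d*((z-T[2,3])/d[:,2])[:,None]
def blobs(m,amin):
    n,l,s,ce=cv2.connectedComponentsWithStats(m.astype(np.uint8))
    return [(s[i,4],ce[i].round(1),np.argwhere(l==i)[:,::-1]) for i in range(1,n) if s[i,4]>=amin]
def line_dir(P):
    P=P[:,:2];u=np.linalg.svd(P-P.mean(0))[2][0];return np.degrees(np.arctan2(u[1],u[0]))%180
E
python3 - <<'E'
from bench import ctrl
from h import *
c=ctrl.camera("top");im=c["img"];hsv=cv2.cvtColor(im,cv2.COLOR_RGB2HSV);H,S,V=[hsv[:,:,i].astype(int) for i in range(3)]
for a,ce,p in blobs((H>8)&(H<20)&(S>150),100):
    print("orange",a,ce); (x,y),r=cv2.minEnclosingCircle(p.astype(np.float32));print((x,y),r,ray(c,[(x,y)],.075))
for a,ce,p in blobs((H>45)&(H<80)&(S>100),4): print("green",a,ce,ray(c,[ce],.057))
crop=np.zeros_like(im[:,:,0]);crop[175:220,280:332]=1
for a,ce,p in blobs((S<120)&(V>150)&(crop>0),6): print("white",a,ce,ray(c,[ce],.1),line_dir(ray(c,p,.1)))
cv2.imwrite("pics/crop.png",cv2.resize(im[150:350,130:430,::-1],None,fx=2.6,fy=2.6,interpolation=cv2.INTER_CUBIC))
E
```

```text
orange 1130 [633.3 126.1]
(629.0, 147.5) 71.2057876586914 [[ 0.6559207  -0.90477066  0.075     ]]
orange 975 [305.  195.9]
(304.9337463378906, 195.7168731689453) 18.822982788085938 [[ 0.52469322 -0.14322358  0.075     ]]
orange 981 [387.6 311.9]
(381.1991271972656, 315.8982238769531) 25.658451080322266 [[ 0.2621519 -0.3115829  0.075    ]]
green 11 [301. 174.] [[ 0.58015817 -0.13260865  0.057     ]]
green 18 [182.  180.5] [[0.56199831 0.13996167 0.057     ]]
green 16 [309.3 220.3] [[ 0.4726362  -0.15342866  0.057     ]]
green 21 [186.6 226.9] [[0.45406379 0.12266485 0.057     ]]
white 76 [304.8 193. ] [[ 0.52444807 -0.14373347  0.1       ]] 36.291450636936815
white 34 [283.1 192.8] [[ 0.52430047 -0.09647927  0.1       ]] 66.13098165496812
white 28 [328.6 201.9] [[ 0.5052509  -0.19573051  0.1       ]] 73.03227782540068
```

View pics/crop.png

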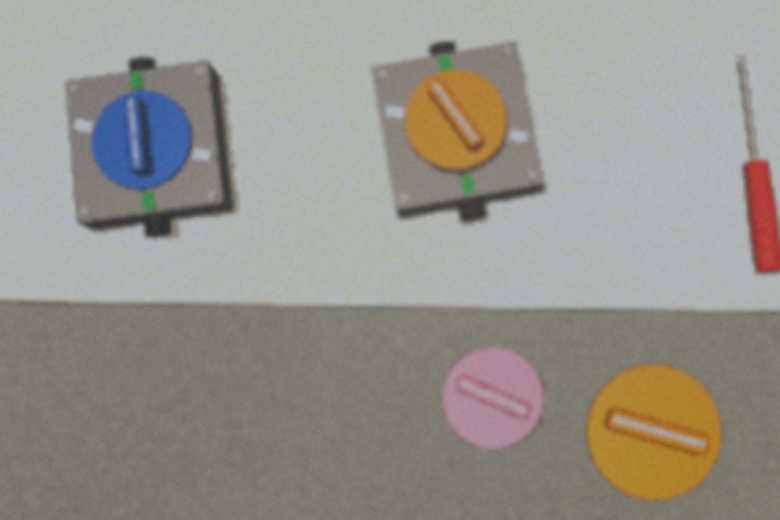

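```bash
cat > plan.py <<'E'
import sys,json
from bench import ctrl
from h import *
# plan x y z(grasp) theta(jaw deg) n : rows in tool axes
def plan(tx,ty,tz,th,n,g=None):
    o=ctrl.get_obs();w,x,y,z=o["eef_rot"];M=R.from_quat([x,y,z,w]).as_matrix()
    t0=np.degrees(np.arctan2(M[1,0],M[0,0]));r=(t0-th+180)%360-180
    d=(np.array([tx,ty,tz+.155])-o["eef_pos"])*100/n
    print("pos",o["eef_pos"].round(4),"th",t0.round(1),"tilt",M[:,2].round(3),"F",o["wrist_force"].round(1),"open",round(o["opening"],3),"t",o["time_s"],"q6",o["q"][5])
    for i in range(n):
        a=np.radians(t0-r/n*i);c,s=np.cos(a),np.sin(a)
        print(dict(x=round(d[0]*c+d[1]*s,2),y=round(d[0]*s-d[1]*c,2),z=round(-d[2],2),roll=round(r/n,1)))
if __name__=="__main__": a=list(map(float,sys.argv[1:]));plan(*a[:4],int(a[4]))
E
python3 plan.py .526 -.1432 .19 -54 15
```

```text
pos [0.1839 0.5446 0.404 ] th 71.3 tilt [-0.001 -0.001 -1.   ] F [ 0.3 -0.1  0.4] open 0.995 t 0.15 q6 -0.20626086724535292
{'x': np.float64(-3.61), 'y': np.float64(3.63), 'z': np.float64(0.39), 'roll': np.float64(8.4)}
{'x': np.float64(-3.05), 'y': np.float64(4.11), 'z': np.float64(0.39), 'roll': np.float64(8.4)}
{'x': np.float64(-2.42), 'y': np.float64(4.51), 'z': np.float64(0.39), 'roll': np.float64(8.4)}
{'x': np.float64(-1.74), 'y': np.float64(4.82), 'z': np.float64(0.39), 'roll': np.float64(8.4)}
{'x': np.float64(-1.02), 'y': np.float64(5.02), 'z': np.float64(0.39), 'roll': np.float64(8.4)}
{'x': np.float64(-0.28), 'y': np.float64(5.11), 'z': np.float64(0.39), 'roll': np.float64(8.4)}
{'x': np.float64(0.47), 'y': np.float64(5.1), 'z': np.float64(0.39), 'roll': np.float64(8.4)}
{'x': np.float64(1.2), 'y': np.float64(4.98), 'z': np.float64(0.39), 'roll': np.float64(8.4)}
{'x': np.float64(1.91), 'y': np.float64(4.75), 'z': np.float64(0.39), 'roll': np.float64(8.4)}
{'x': np.float64(2.58), 'y': np.float64(4.42), 'z': np.float64(0.39), 'roll': np.float64(8.4)}
{'x': np.float64(3.2), 'y': np.float64(4.0), 'z': np.float64(0.39), 'roll': np.float64(8.4)}
{'x': np.float64(3.75), 'y': np.float64(3.49), 'z': np.float64(0.39), 'roll': np.float64(8.4)}
{'x': np.float64(4.21), 'y': np.float64(2.91), 'z': np.float64(0.39), 'roll': np.float64(8.4)}
{'x': np.float64(4.59), 'y': np.float64(2.27), 'z': np.float64(0.39), 'roll': np.float64(8.4)}
{'x': np.float64(4.87), 'y': np.float64(1.58), 'z': np.float64(0.39), 'roll': np.float64(8.4)}
```

Emit:
{"name": "move_arm", "arguments": {"moves": [{"gripper": 100, "x": -3.6, "y": 3.6, "z": 0.4, "roll": 8.4}, {"gripper": 100, "x": -3.0, "y": 4.1, "z": 0.4, "roll": 8.4}, {"gripper": 100, "x": -2.4, "y": 4.5, "z": 0.4, "roll": 8.4}, {"gripper": 100, "x": -1.7, "y": 4.8, "z": 0.4, "roll": 8.4}, {"gripper": 100, "x": -1.0, "y": 5.0, "z": 0.4, "roll": 8.4}]}}

```text
time_s: 0.78
eef_pos: [0.298, 0.3154, 0.3845]
eef_rot: [0.0, 0.968, 0.251, 0.0]
wrist_force: [1.6, 0.3, 0.3]
opening: 1.001
```

Emit:
{"name": "move_arm", "arguments": {"moves": [{"gripper": 100, "x": -0.3, "y": 5.1, "z": 0.4, "roll": 8.4}, {"gripper": 100, "x": 0.5, "y": 5.1, "z": 0.4, "roll": 8.4}, {"gripper": 100, "x": 1.2, "y": 5.0, "z": 0.4, "roll": 8.4}, {"gripper": 100, "x": 1.9, "y": 4.8, "z": 0.4, "roll": 8.4}, {"gripper": 100, "x": 2.6, "y": 4.4, "z": 0.4, "roll": 8.4}]}}

```text
time_s: 1.4
eef_pos: [0.411, 0.085, 0.3646]
eef_rot: [-0.0, 0.994, -0.113, 0.0]
wrist_force: [0.8, 0.9, 0.3]
opening: 1.001
```

Emit:
{"name": "move_arm", "arguments": {"moves": [{"gripper": 100, "x": 3.2, "y": 4.0, "z": 0.4, "roll": 8.4}, {"gripper": 100, "x": 3.7, "y": 3.5, "z": 0.4, "roll": 8.4}, {"gripper": 100, "x": 4.2, "y": 2.9, "z": 0.4, "roll": 8.4}, {"gripper": 100, "x": 4.6, "y": 2.3, "z": 0.4, "roll": 8.4}, {"gripper": 100, "x": 4.9, "y": 1.6, "z": 0.4, "roll": 8.4}]}}

```text
time_s: 2.02
eef_pos: [0.5222, -0.1458, 0.3443]
eef_rot: [-0.0, 0.887, -0.461, -0.0]
wrist_force: [0.3, -0.1, 0.9]
opening: 1.0
```

Emit:
{"name": "move_arm", "arguments": {"moves": [{"gripper": 100}, {"gripper": 100}]}}

```text
validation failed for argument at $.mo...
```

```bash
python3 plan.py .526 -.1432 .19 -54 1; python3 - <<'E'
from bench import ctrl
from h import *
o=ctrl.get_obs();c=ctrl.camera("wrist");im=c["img"];cv2.imwrite("pics/w1.png",im[:,:,::-1])
hsv=cv2.cvtColor(im,cv2.COLOR_RGB2HSV);H,S,V=[hsv[:,:,i].astype(int) for i in range(3)]
for a,ce,p in blobs((H>45)&(H<80)&(S>100),40): print("green",a,ce,ray(c,[ce],.057,o))
for a,ce,p in blobs((H>8)&(H<20)&(S>150),1000):
    print("orange",a,ce);(x,y),r=cv2.minEnclosingCircle(p.astype(np.float32));print((x,y),r,ray(c,[(x,y)],.075,o))
for a,ce,p in blobs((S<70)&(V>150),200): print("white",a,ce,ray(c,[ce],.1,o),line_dir(ray(c,p[::max(1,len(p)//800)],.1,o)))
E
```

```text
pos [ 0.5222 -0.1458  0.3443] th -55.0 tilt [-0.  0. -1.] F [ 0.3 -0.1  0.9] open 1.0 t 2.025 q6 0.4679049576278006
{'x': np.float64(0.0), 'y': np.float64(-0.46), 'z': np.float64(-0.07), 'roll': np.float64(-1.0)}
green 290 [360.  159.2] [[ 0.57955868 -0.13713426  0.057     ]]
green 139 [295.5 295.5] [[ 0.4696867  -0.15824845  0.057     ]]
orange 10310 [330.2 238.6]
(326.823974609375, 234.30516052246094) 65.83702087402344 [[ 0.52779131 -0.1460533   0.075     ]]
white 160546 [378.3 167.6] [[ 0.58322545 -0.14217433  0.1       ]] 111.94342546346338
white 397 [27.7 80.3] [[0.51241926 0.04438637 0.1       ]] 83.46318316640624
white 438 [271.7 174.5] [[ 0.54529421 -0.09494438  0.1       ]] 82.55708520437675
white 2169 [272.9 313. ] [[ 0.47081085 -0.14351085  0.1       ]] 91.66586184692424
white 673 [517.3 463.5] [[ 0.46603126 -0.37266219  0.1       ]] 11.496604244166434
```

View pics/w1.png

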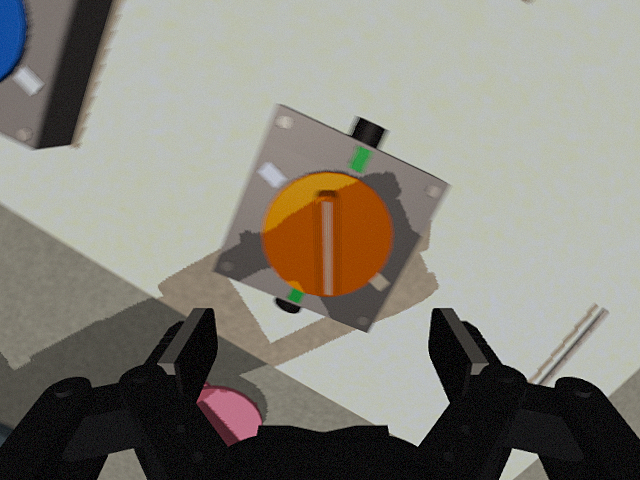

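```bash
python3 - <<'E'
from bench import ctrl
from h import *
o=ctrl.get_obs();c=ctrl.camera("wrist");im=c["img"][200:296,315:342].astype(int)
m=(im[:,:,2]>90)&(im[:,:,0]-im[:,:,2]<90)
b=max(blobs(m,20),key=lambda b:b[0]);p=b[2]+[315,200];P=ray(c,p,.1,o)
print(b[0],p.min(0),p.max(0),p.mean(0),P.min(0),P.max(0),P.mean(0),line_dir(P),np.linalg.norm(P[0]-P[-1]))
E
```

```text
161 [315 212] [317 291] [315.67080745 260.30434783] [ 0.50152884 -0.16342102  0.1       ] [ 0.54380645 -0.13365445  0.1       ] [ 0.5186974  -0.15122003  0.1       ] 35.09029666822158 0.05112552253263152
```

```bash
python3 - <<'E'
from bench import ctrl
from h import *
o=ctrl.get_obs();c=ctrl.camera("wrist");P=ray(c,[(327,202),(328.5,294)],.1,o);im=c["img"]
print(P,P.mean(0),line_dir(P),np.linalg.norm(P[0]-P[1]))
for r in(210,250,285):print(im[r,312:345].tolist())
E
python3 plan.py .5255 -.146 .19 -54 1
```

```text
[[ 0.55122803 -0.13278286  0.1       ]
 [ 0.50340162 -0.16766523  0.1       ]] [ 0.52731482 -0.15022405  0.1       ] 36.105285960393815 0.059195828919894784
[[156, 69, 0], [159, 67, 0], [158, 68, 0], [159, 77, 18], [152, 132, 112], [153, 146, 132], [145, 140, 122], [148, 138, 123], [154, 142, 130], [155, 95, 58], [156, 64, 0], [160, 73, 1], [159, 70, 0], [162, 75, 0], [152, 70, 0], [142, 61, 0], [141, 68, 3], [109, 43, 0], [116, 51, 0], [169, 77, 0], [158, 72, 0], [159, 70, 0], [160, 70, 0], [161, 75, 0], [163, 77, 1], [163, 75, 9], [158, 70, 0], [160, 72, 0], [162, 71, 0], [158, 70, 0], [155, 70, 0], [159, 75, 0], [158, 69, 0]]
[[156, 70, 0], [162, 75, 0], [156, 67, 0], [156, 69, 0], [157, 71, 3], [154, 113, 88], [149, 142, 129], [153, 141, 124], [152, 143, 126], [148, 140, 123], [154, 96, 63], [158, 66, 0], [154, 60, 0], [159, 70, 0], [155, 70, 0], [149, 62, 0], [139, 58, 0], [133, 56, 0], [100, 40, 0], [136, 59, 0], [162, 72, 0], [158, 69, 0], [161, 72, 2], [156, 64, 0], [160, 75, 0], [158, 74, 0], [161, 74, 0], [153, 69, 0], [154, 68, 0], [156, 69, 0], [156, 70, 0], [157, 71, 0], [161, 73, 1]]
[[143, 64, 0], [148, 66, 0], [154, 71, 0], [156, 68, 0], [154, 64, 0], [155, 58, 0], [159, 124, 100], [148, 143, 128], [152, 144, 126], [148, 140, 123], [150, 141, 128], [159, 83, 39], [150, 59, 0], [154, 67, 0], [157, 68, 0], [152, 64, 0], [144, 63, 0], [141, 66, 0], [128, 58, 6], [94, 41, 0], [157, 73, 5], [156, 67, 0], [156, 73, 0], [157, 70, 0], [155, 67, 0], [154, 68, 0], [151, 62, 0], [155, 69, 0], [152, 70, 0], [154, 65, 0], [154, 64, 0], [157, 67, 0], [155, 66, 0]]
pos [ 0.5221 -0.1462  0.3439] th -54.8 tilt [-0.001  0.    -1.   ] F [-0.2  0.1 -0.3] open 1.005 t 2.175 q6 0.46512295980901464
{'x': np.float64(0.18), 'y': np.float64(-0.29), 'z': np.float64(-0.11), 'roll': np.float64(-0.8)}
```

```bash
cat > bar.py <<'E'
from bench import ctrl
from h import *
def bar(zt,tag=None):
    o=ctrl.get_obs();c=ctrl.camera("wrist");im=c["img"];hsv=cv2.cvtColor(im,cv2.COLOR_RGB2HSV);H,S,V=[hsv[:,:,i].astype(int) for i in range(3)]
    if tag: cv2.imwrite(f"pics/{tag}.png",im[:,:,::-1])
    og=max(blobs((H>3)&(H<20)&(S>150),500),key=lambda b:b[0])[2]
    hull=np.zeros(im.shape[:2],np.uint8);cv2.fillConvexPoly(hull,cv2.convexHull(og.astype(np.int32)),1)
    hull=cv2.erode(hull,np.ones((5,5)))
    b=max(blobs((S<90)&(V>100)&(hull>0),20),key=lambda b:b[0]);P=ray(c,b[2],zt,o)
    e=cv2.fitEllipse(cv2.convexHull(og.astype(np.int32)))
    print("t",o["time_s"],"eef",o["eef_pos"].round(4),"stripe px",b[0],b[2].mean(0).round(1),"stripe",P.mean(0).round(4),"ang",line_dir(P).round(1),"disc",np.round(e[0],1),ray(c,[e[0]],zt-.024,o).round(4))
    for a,ce,p in blobs((H>45)&(H<80)&(S>100),30): print("green",a,ce,ray(c,[ce],.057,o).round(4))
if __name__=="__main__":
    import sys; bar(float(sys.argv[1]),sys.argv[2] if len(sys.argv)>2 else None)
E
python3 bar.py .1;python3 bar.py .1; python3 plan.py .526 -.146 .19 -54 1
```

```text
t 2.175 eef [ 0.5221 -0.1462  0.3439] stripe px 422 [323.8 245.8] stripe [ 0.5266 -0.1444  0.1   ] ang 36.3 disc [323.9 232.7] [[ 0.5276 -0.1439  0.076 ]]
green 355 [356.8 157.6] [[ 0.5788 -0.1349  0.057 ]]
green 158 [292.7 294.8] [[ 0.4688 -0.1566  0.057 ]]
t 2.225 eef [ 0.5216 -0.1447  0.3439] stripe px 432 [326.9 246.4] stripe [ 0.5268 -0.1446  0.1   ] ang 36.3 disc [326.6 233.4] [[ 0.5277 -0.144   0.076 ]]
green 355 [359.8 158.4] [[ 0.5789 -0.1351  0.057 ]]
green 160 [295.1 295. ] [[ 0.4691 -0.1566  0.057 ]]
pos [ 0.5214 -0.1439  0.3441] th -54.6 tilt [-0.001  0.001 -1.   ] F [-0.3  0.9  0.8] open 0.999 t 2.275 q6 0.46462162596461853
{'x': np.float64(0.44), 'y': np.float64(-0.25), 'z': np.float64(-0.09), 'roll': np.float64(-0.6)}
```

Emit:
{"name": "move_arm", "arguments": {"moves": [{"gripper": 100, "x": 0.3, "y": -0.4, "z": 0, "roll": -0.6}, {"gripper": 100, "x": 0, "y": 0, "z": 0, "roll": 0}, {"gripper": 60, "x": 0, "y": 0, "z": 0, "roll": 0}, {"gripper": 60, "x": 0, "y": 0, "z": 0, "roll": 0}]}}

```text
time_s: 2.78
eef_pos: [0.5268, -0.1439, 0.3448]
eef_rot: [0.0, 0.891, -0.454, 0.0]
wrist_force: [-0.2, 0.4, 0.7]
opening: 0.608
```

```bash
python3 bar.py .1; python3 plan.py .5266 -.1445 .097 -53.7 3
```

```text
t 2.775 eef [ 0.5268 -0.1439  0.3448] stripe px 404 [322.3 252. ] stripe [ 0.5275 -0.144   0.1   ] ang 36.4 disc [322.5 239.9] [[ 0.5276 -0.1441  0.076 ]]
green 347 [356.1 166. ] [[ 0.5788 -0.1352  0.057 ]]
green 151 [290.8 300.3] [[ 0.4688 -0.1569  0.057 ]]
pos [ 0.5268 -0.144   0.3448] th -54.0 tilt [ 0. -0. -1.] F [ 0.1 -1.1 -0.9] open 0.6 t 2.825 q6 0.4589101828107351
{'x': np.float64(0.01), 'y': np.float64(0.01), 'z': np.float64(3.09), 'roll': np.float64(-0.1)}
{'x': np.float64(0.01), 'y': np.float64(0.01), 'z': np.float64(3.09), 'roll': np.float64(-0.1)}
{'x': np.float64(0.01), 'y': np.float64(0.01), 'z': np.float64(3.09), 'roll': np.float64(-0.1)}
```

Emit:
{"name": "move_arm", "arguments": {"moves": [{"gripper": 60, "x": 0, "y": 0, "z": 3.1, "roll": 0}, {"gripper": 60, "x": 0, "y": 0, "z": 3.1, "roll": -0.3}, {"gripper": 60, "x": 0, "y": 0, "z": 2.0, "roll": 0}, {"gripper": 60, "x": 0, "y": 0, "z": 1.0, "roll": 0}, {"gripper": 60, "x": 0, "y": 0, "z": 0, "roll": 0}]}}

```text
time_s: 3.45
eef_pos: [0.5267, -0.1442, 0.2523]
eef_rot: [-0.0, 0.892, -0.452, -0.001]
wrist_force: [0.0, 0.4, -0.0]
opening: 0.601
```

Emit:
{"name": "move_arm", "arguments": {"moves": [{"gripper": 0, "x": 0, "y": 0, "z": 0, "roll": 0}, {"gripper": 0, "x": 0, "y": 0, "z": 0, "roll": 0}, {"gripper": 0, "x": 0, "y": 0, "z": 0, "roll": 0}, {"gripper": 0, "x": 0, "y": 0, "z": 0, "roll": 0}]}}

```text
time_s: 3.95
eef_pos: [0.5273, -0.1445, 0.2538]
eef_rot: [0.0, 0.892, -0.452, 0.001]
wrist_force: [-1.2, 0.4, 6.5]
opening: 0.149
```

```bash
python3 bar.py .1 w2; python3 plan.py .5266 -.1445 .097 -11 4
```

```text
t 3.95 eef [ 0.5273 -0.1445  0.2538] stripe px 1080 [322.5 337. ] stripe [ 0.5277 -0.1452  0.1   ] ang 36.3 disc [322.5 307.9] [[ 0.5276 -0.1453  0.076 ]]
green 783 [371.6 192.8] [[ 0.5789 -0.1351  0.057 ]]
pos [ 0.5273 -0.1445  0.2538] th -53.8 tilt [ 0.002 -0.001 -1.   ] F [0.2 0.6 5.1] open 0.15 t 4.0 q6 0.4537074238924293
{'x': np.float64(-0.01), 'y': np.float64(0.01), 'z': np.float64(0.04), 'roll': np.float64(-10.7)}
{'x': np.float64(-0.01), 'y': np.float64(0.01), 'z': np.float64(0.04), 'roll': np.float64(-10.7)}
{'x': np.float64(-0.01), 'y': np.float64(0.01), 'z': np.float64(0.04), 'roll': np.float64(-10.7)}
{'x': np.float64(-0.02), 'y': np.float64(0.01), 'z': np.float64(0.04), 'roll': np.float64(-10.7)}
```

View pics/w2.png

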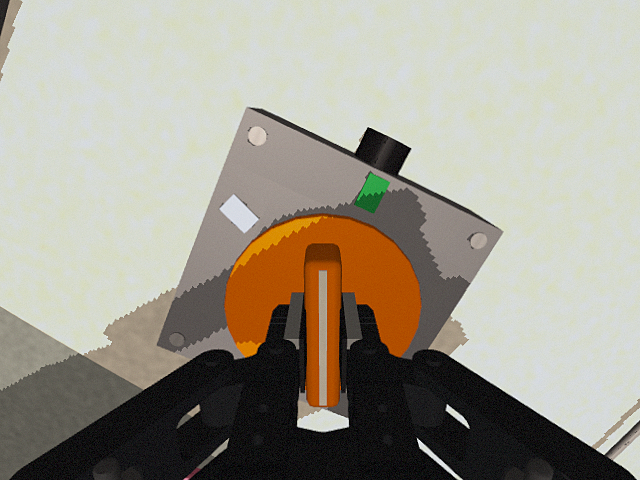

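Emit:
{"name": "move_arm", "arguments": {"moves": [{"gripper": 0, "x": 0, "y": 0, "z": -0.15, "roll": -5}, {"gripper": 0, "x": 0, "y": 0, "z": 0, "roll": -7}, {"gripper": 0, "x": 0, "y": 0, "z": 0, "roll": -7}, {"gripper": 0, "x": 0, "y": 0, "z": 0, "roll": -7}]}}

```text
time_s: 4.5
eef_pos: [0.5266, -0.1441, 0.2539]
eef_rot: [-0.0, 0.971, -0.238, -0.0]
wrist_force: [-0.7, -0.2, -1.6]
opening: 0.147
```

Emit:
{"name": "move_arm", "arguments": {"moves": [{"gripper": 0, "x": 0, "y": 0, "z": 0, "roll": -7}, {"gripper": 0, "x": 0, "y": 0, "z": 0, "roll": -6}, {"gripper": 0, "x": 0, "y": 0, "z": 0, "roll": -4}, {"gripper": 0, "x": 0, "y": 0, "z": 0, "roll": 0}, {"gripper": 0, "x": 0, "y": 0, "z": 0, "roll": 0}]}}

```text
time_s: 5.12
eef_pos: [0.5267, -0.1442, 0.254]
eef_rot: [-0.0, 0.996, -0.094, -0.0]
wrist_force: [-0.3, -0.3, -1.9]
opening: 0.146
```

```bash
python3 bar.py .1; python3 plan.py .5266 -.1445 .097 -11 1
```

```text
t 5.125 eef [ 0.5267 -0.1442  0.254 ] stripe px 1078 [322.5 336.9] stripe [ 0.5268 -0.1449  0.1   ] ang 79.2 disc [322.3 307.8] [[ 0.5267 -0.145   0.076 ]]
green 680 [426.4 251.1] [[ 0.5788 -0.135   0.057 ]]
green 397 [216.4 327.2] [[ 0.4695 -0.1562  0.057 ]]
pos [ 0.5267 -0.1442  0.2541] th -10.8 tilt [-0.  0. -1.] F [ 0.9 -1.2 -1.9] open 0.147 t 5.175 q6 -0.2956395640904951
{'x': np.float64(-0.01), 'y': np.float64(0.03), 'z': np.float64(0.21), 'roll': np.float64(0.2)}
```

Emit:
{"name": "move_arm", "arguments": {"moves": [{"gripper": 0, "x": 0, "y": 0, "z": 0.3, "roll": 0}, {"gripper": 0, "x": 0, "y": 0, "z": 0.3, "roll": 0}, {"gripper": 0, "x": 0, "y": 0, "z": 0, "roll": 0}]}}

```text
time_s: 5.55
eef_pos: [0.5266, -0.1442, 0.2477]
eef_rot: [-0.0, 0.996, -0.094, -0.0]
wrist_force: [0.1, -0.3, -1.6]
opening: 0.144
```

Emit:
{"name": "move_arm", "arguments": {"moves": [{"gripper": 0, "x": 0, "y": 0, "z": 0.3, "roll": 0}, {"gripper": 0, "x": 0, "y": 0, "z": 0.1, "roll": 0}, {"gripper": 0, "x": 0, "y": 0, "z": 0, "roll": 0}, {"gripper": 0, "x": 0, "y": 0, "z": 0, "roll": 0}]}}

```text
time_s: 6.05
eef_pos: [0.5268, -0.1443, 0.2442]
eef_rot: [0.0, 0.996, -0.094, 0.0]
wrist_force: [0.6, 0.1, -1.3]
opening: 0.148
```

```bash
python3 bar.py .09; python3 plan.py .5266 -.1445 .087 -79 1
```

```text
t 6.05 eef [ 0.5268 -0.1443  0.2442] stripe px 1079 [322.5 336.9] stripe [ 0.527  -0.1452  0.09  ] ang 79.3 disc [322.3 307.7] [[ 0.5269 -0.1451  0.066 ]]
green 751 [431.6 258.6] [[ 0.5787 -0.135   0.057 ]]
green 588 [214.5 336.8] [[ 0.4716 -0.1561  0.057 ]]
pos [ 0.5268 -0.1443  0.2443] th -10.8 tilt [ 0. -0. -1.] F [-0.6 -0.5 -0.8] open 0.148 t 6.1 q6 -0.29676946768194973
{'x': np.float64(-0.02), 'y': np.float64(0.03), 'z': np.float64(0.23), 'roll': np.float64(68.2)}
```

Emit:
{"name": "move_arm", "arguments": {"moves": [{"gripper": 0, "x": 0, "y": 0, "z": 0.1, "roll": 0}, {"gripper": 0, "x": 0, "y": 0, "z": 0.0, "roll": 0}, {"gripper": 0, "x": 0, "y": 0, "z": 0, "roll": 0}]}}

```text
time_s: 6.48
eef_pos: [0.5269, -0.1443, 0.2438]
eef_rot: [0.0, 0.996, -0.094, 0.0]
wrist_force: [-1.7, 1.3, 5.5]
opening: 0.15
```

Emit:
{"name": "move_arm", "arguments": {"moves": [{"gripper": 0, "x": 0, "y": 0, "z": 0.05, "roll": 0}, {"gripper": 0, "x": 0, "y": 0, "z": 0.0, "roll": 0}, {"gripper": 0, "x": 0, "y": 0, "z": 0, "roll": 0}]}}

```text
time_s: 6.85
eef_pos: [0.5269, -0.1444, 0.2438]
eef_rot: [0.0, 0.996, -0.094, 0.0]
wrist_force: [-4.7, 1.0, 10.1]
opening: 0.151
```

Emit:
{"name": "move_arm", "arguments": {"moves": [{"gripper": 0, "x": 0, "y": 0, "z": 0, "roll": 5}, {"gripper": 0, "x": 0, "y": 0, "z": 0, "roll": 6}, {"gripper": 0, "x": 0, "y": 0, "z": 0, "roll": 6}, {"gripper": 0, "x": 0, "y": 0, "z": 0, "roll": 3}]}}

```text
time_s: 7.35
eef_pos: [0.5276, -0.1446, 0.2437]
eef_rot: [0.0, 0.964, -0.266, 0.001]
wrist_force: [1.0, -0.3, 3.8]
opening: 0.149
```

Emit:
{"name": "move_arm", "arguments": {"moves": [{"gripper": 0, "x": 0, "y": 0, "z": 0.05, "roll": 5}, {"gripper": 0, "x": 0, "y": 0, "z": 0.05, "roll": 6}, {"gripper": 0, "x": 0, "y": 0, "z": 0.05, "roll": 6}, {"gripper": 0, "x": 0, "y": 0, "z": 0, "roll": 3}]}}

```text
time_s: 7.85
eef_pos: [0.527, -0.1445, 0.2414]
eef_rot: [0.0, 0.903, -0.43, 0.001]
wrist_force: [0.3, -0.0, 0.2]
opening: 0.149
```

```bash
python3 bar.py .088; python3 plan.py .5268 -.1445 .085 -79 1
```

```text
t 7.85 eef [ 0.527  -0.1445  0.2414] stripe px 1080 [322.5 337. ] stripe [ 0.5275 -0.145   0.088 ] ang 39.1 disc [322.4 307.9] [[ 0.5274 -0.145   0.064 ]]
green 904 [381.8 201.1] [[ 0.5789 -0.1351  0.057 ]]
pos [ 0.527  -0.1444  0.2413] th -51.0 tilt [ 0.001 -0.    -1.   ] F [ 0.1 -0.1  0.4] open 0.153 t 7.9 q6 0.4052042773933562
{'x': np.float64(-0.0), 'y': np.float64(0.02), 'z': np.float64(0.13), 'roll': np.float64(28.0)}
```

Emit:
{"name": "move_arm", "arguments": {"moves": [{"gripper": 0, "x": 0, "y": 0, "z": 0.05, "roll": 6}, {"gripper": 0, "x": 0, "y": 0, "z": 0.05, "roll": 6}, {"gripper": 0, "x": 0, "y": 0, "z": 0.05, "roll": 6}, {"gripper": 0, "x": 0, "y": 0, "z": 0.03, "roll": 5}, {"gripper": 0, "x": 0, "y": 0, "z": 0, "roll": 3}]}}

```text
time_s: 8.52
eef_pos: [0.5272, -0.1444, 0.2398]
eef_rot: [-0.0, 0.784, -0.621, 0.001]
wrist_force: [0.6, 0.4, 2.4]
opening: 0.146
```

Emit:
{"name": "move_arm", "arguments": {"moves": [{"gripper": 0, "x": 0, "y": 0, "z": 0, "roll": 2}, {"gripper": 0, "x": 0, "y": 0, "z": 0, "roll": 0}, {"gripper": 0, "x": 0, "y": 0, "z": 0, "roll": 0}]}}

```text
time_s: 8.9
eef_pos: [0.5271, -0.1444, 0.2398]
eef_rot: [-0.0, 0.773, -0.634, 0.001]
wrist_force: [1.9, 0.2, 4.3]
opening: 0.147
```

```bash
python3 bar.py .086; python3 plan.py .5268 -.1445 .085 -79 1
```

```text
t 8.9 eef [ 0.5271 -0.1444  0.2398] stripe px 1075 [322.5 336.7] stripe [ 0.5276 -0.145   0.086 ] ang 11.3 disc [322.4 307.9] [[ 0.5274 -0.145   0.062 ]]
green 927 [323.3 187.3] [[ 0.5789 -0.1351  0.057 ]]
green 180 [322.5 411. ] [[ 0.4666 -0.1572  0.057 ]]
pos [ 0.5271 -0.1444  0.2398] th -78.7 tilt [ 0.001 -0.    -1.   ] F [1.3 0.4 4. ] open 0.15 t 8.95 q6 0.8894286684675518
{'x': np.float64(-0.0), 'y': np.float64(0.03), 'z': np.float64(-0.02), 'roll': np.float64(0.3)}
```

Emit:
{"name": "move_arm", "arguments": {"moves": [{"gripper": 50, "x": 0, "y": 0, "z": -0.1, "roll": 0}, {"gripper": 50, "x": 0, "y": 0, "z": 0, "roll": 0}, {"gripper": 50, "x": 0, "y": 0, "z": 0, "roll": 0}, {"gripper": 50, "x": 0, "y": 0, "z": -2, "roll": 0}, {"gripper": 50, "x": 0, "y": 0, "z": -4, "roll": 0}]}}

```text
time_s: 9.57
eef_pos: [0.5259, -0.1439, 0.299]
eef_rot: [0.001, 0.773, -0.634, -0.002]
wrist_force: [-0.4, -0.1, 0.2]
opening: 0.5
```

Emit:
{"name": "move_arm", "arguments": {"moves": [{"gripper": 50, "x": 0, "y": 0, "z": -5, "roll": 0}, {"gripper": 50, "x": 0, "y": 0, "z": -2, "roll": 0}, {"gripper": 50, "x": 0, "y": 0, "z": 0, "roll": 0}, {"gripper": 50, "x": 0, "y": 0, "z": 0, "roll": 0}]}}

```text
time_s: 10.07
eef_pos: [0.5263, -0.144, 0.3689]
eef_rot: [0.0, 0.773, -0.634, -0.001]
wrist_force: [-0.4, 0.5, -0.8]
opening: 0.501
```

```bash
python3 bar.py .086 w3; python3 plan.py .5268 -.1445 .2 -79 1;python3 - <<'E'
from bench import ctrl
import cv2
c=ctrl.camera("scene")["img"][220:400,230:470,::-1];cv2.imwrite("pics/s3.png",cv2.resize(c,None,fx=3,fy=3,interpolation=cv2.INTER_CUBIC))
E
```

```text
t 10.075 eef [ 0.5263 -0.144   0.3689] stripe px 323 [323.5 233.9] stripe [ 0.5263 -0.145   0.086 ] ang 11.3 disc [323.7 223.1] [[ 0.5277 -0.145   0.062 ]]
green 297 [324.4 153. ] [[ 0.579  -0.1352  0.057 ]]
green 37 [  0.8 249.2] [[0.4518 0.1149 0.057 ]]
green 223 [323.7 287.4] [[ 0.4721 -0.1561  0.057 ]]
pos [ 0.5263 -0.144   0.3686] th -78.8 tilt [-0.003  0.001 -1.   ] F [-0.2  0.4  0.3] open 0.497 t 10.125 q6 0.8900788319044098
{'x': np.float64(0.06), 'y': np.float64(-0.04), 'z': np.float64(1.36), 'roll': np.float64(0.2)}
```

View pics/w3.png

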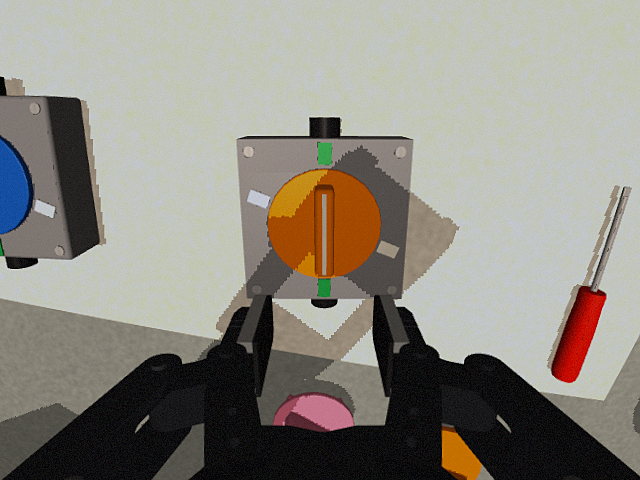

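View pics/s3.png

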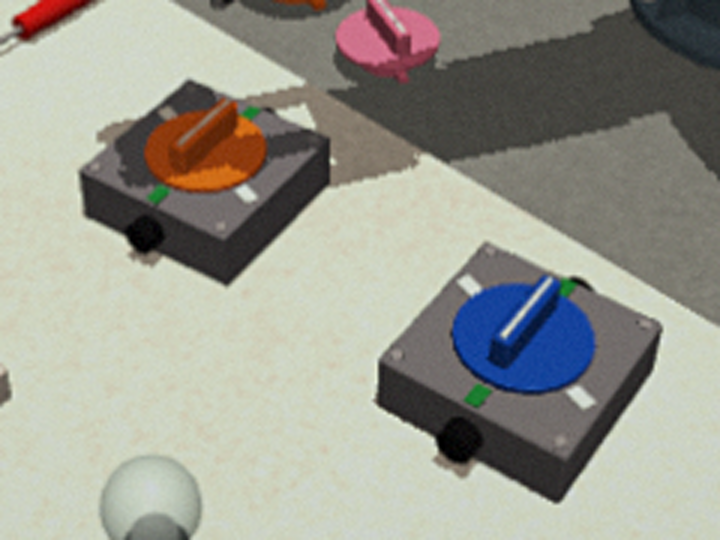

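The wrist view shows the bar (stripe at x≈324) in line with both green marks (x≈324, rows 153 and 287). The scene crop shows the cover flat on its box at (205,150), like the untouched blue one at (524,335).

```bash
python3 -c "
from bench import ctrl
print(ctrl.hand_in())"
```

```text
the job is handed in; nothing more can be done
None
```

The orange cover is fully home on its box with its bar in line with the green marks. I let go of it, backed the gripper off and handed the job in after about 10 s on the robot clock.

- **What I did:** I gripped the smaller orange cover, which sat on its box about 25° anticlockwise of green. I turned it back to 68°, lowered it 10 mm until it touched the start of the thread, then turned it forward 68° while following it down the last 4 mm.
- **Last checks:** After release the bar read 11.3° against about 11.1° for the green line. The tool had come down 14 mm in all, as expected. The highest wrist force I saw was about 11 N. Nothing was touching the arm, and the blue cover was never touched and looked unchanged in the picture.
- **Disagreement:** The top and wrist cameras differed by 1–3 mm on position, which is about the size of the calibration error. My first wrist picture was also taken while the arm was still settling, so I measured again before gripping. One short move call was refused for missing numbers and had no effect.

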